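# Hold the curing lamp's shutter open on a heat spreader

### The arm

A 6-joint arm with a two-finger parallel gripper is mounted at the origin on a cart in front of the work surface, level with it; the furniture and walls round the work are solid. World frame = base frame: x ahead of the robot, y to its left, z up, the work surface at z = 0. Lengths are in mm, angles in rad, forces in N, time in s.
With the tool pointing down it reaches from about 350 to 875 mm from the base axis. Payload 4.2 kg.
Tool frame: the origin (TCP) lies at the very end of the fingers, on their centre line; the grasp point (between the pads) lies 19 mm behind it; z points along the fingers, y is the line along which they close (so a half turn about z gives the same grasp; the last joint's range is limited). The gripper opens to 85 mm and grips with 20 to 120 N. Pads are 22 mm wide; open, the fingers measure 114 mm over their backs; the gripper's body (76 mm by 85 mm) begins 54 mm behind the grasp point. The pads swing forward as they close: fully open they stand 13 mm farther back than shut.
Start: joints at [1.504, 0.385, 0.008, 0, -1.194, -0.259], TCP at [200.009, 592.111, 231.312] pointing down, gripper open.
Joint ranges: [-3.14, 3.14], [-1.21, 2.06], [-1.07, 1.41], [-3.16, 2.05], [-2.99, -0.16], [-3.1, 3.1]. Speed limits (rad/s): [2.79, 2.79, 3.14, 3.14, 3.14, 3.14].

### API

Orientations are given as a unit quaternion [x, y, z, w].
In Python, from bench import read_state, get_image, camera_model, job_done gives the robot as it stands.
- The arm moves only by the shell command python3 -m handwheel 'ROWS'. ROWS is JSON, a list of rows, each a list of 7 numbers: the shift along the tool's x, y, z in m, then the turn, a rotation vector about the tool's x, y, z in rad, then the gripper's target within -1 to 1 (fully open at 1, half-way at 0, shut at -1). In form: [[dx, dy, dz, wx, wy, wz, jaw], ...]. A call has 1 to 10 rows; each row is the pose to reach, as a shift and turn from the pose commanded when the call began, along the tool's axes at that moment; what a row does not reach only later rows make up. A row lasts 1/8 s, in which the tool goes at most 62.5 mm and 10.7 degrees, less where a joint would pass 70% of its speed; a pose out of reach is approached as far as the arm can. A call with a gripper value outside its range is refused whole. The fingers move at their own pace and stop on an object; the grip force is fixed at half the most. Time passes only in rows, so rows that repeat a pose let the fingers close. It gives the time, the measured TCP pose, the force, the opening and the grip force at its end, in the units of the state.
- read_state(): the state, without advancing time (a new reading comes with each control period).
- get_image(name): name is "scene" or "top"; returns (picture, depth): 420x560x3 uint8, blue, green, red; 420x560 float32, mm along the optical axis (not along the pixel's ray), 0 where there is no reading.
- camera_model(name): a dict with "K" (3x3 intrinsics, pixels), "rvec" (rotation vector, rad) and "tvec" (3), from world to camera coordinates, as OpenCV has them. Camera axes: x right, y down, z forward; pixel columns grow to the right and rows downward; lengths in mm; the calibration is good to about 2 mm. A picture is of the moment at which its call begins. camera_model takes no time and is no camera call.
- job_done(): hands the job in; it is judged then, once.
The state is a dict: "clock": time; "joints": joint angles; "joint_vel": joint speeds; "joint_efforts": joint torques, N m; "position": TCP position; "ee_rot": TCP orientation; "contact_force": force on the tool from outside, world axes, zero at the start; "wrist_torque": the same for the moment, N m; "gripper_width": finger opening in mm; "grasp_force": force on a finger pad.
Only numpy, scipy, OpenCV 4.12 (cv2) and the standard library are available. Lean on these libraries where they do the work, as an engineer would, in place of code of your own. Each camera call takes 0.05 s, during which the arm holds its last target. There are 200 camera calls.

### The job

Lay the aluminium heat spreader flat along the narrow raised rest in front of the curing lamp, centred on it, and let go of it. Then pull the lamp's red spring-return shutter handle out until its black pointer lines up with the red mark on the scale, and finish while still holding it there so that the lamp stays uncovered. Leave the spreader lying on the rest, and do not disturb the mark or the jar, tape roll and grey box.

Things in the scene. Friction and masses are not known exactly. Their poses are not given: they have to be found in the camera images.
- spreader_center (a point): centre of the loose bright aluminium heat spreader, a thin plate 27 (its x) x 55 (its y, long axis) mm; solid 6 mm thick with low raised rims to 8 mm; this point lies 3 mm above its underside; z up. Starts flat on top of a small black foam block (fixed to the desk, 18 x 48 mm and 16 mm high, under the spreader's middle and along it), so its long edges overhang the block by 2 to 7 mm. About 45 g
- spreader: the same heat spreader; origin at the centre of its underside
- lamp_stand: fixed stand of the curing lamp, grey L-shaped base plate 10 mm thick; origin on its underside, at desk height; base spans x -80..70 for y -30..110 mm and x -80..0 for y -110..-30 mm; its x points away from the robot, y to the left. White lamp housing, 98 mm high, stands at the back left, x 34..68, y 17..103, with a blue window facing -x behind the shutter blade (blade at x 28..30, up to z 94 mm together with its guide)
- rest_top (a point): centre of the top of the narrow black rest, 50 mm above the desk, on the stand at x -36, y 60 mm (stand axes); the rest bar is 14 mm wide along x and 40 mm long along y, free on all sides above z 14 mm; the spreader lies on it with its long axis along the stand's y
- shutter: sliding shutter with its red handle, carriage and steel blade; its axes stay parallel to the stand's and its origin coincides with the stand's when shut. It slides only along the stand's -y (to the robot's right), 0 to 58 mm; a spring pulls it shut: about 5 N at the start, 110 N/m more, so about 10 N at 45 mm. It shuts again if let go
- handle (a point): point on the axis of the shutter's upright red handle, 12 mm thick along the slide direction (y), 26 mm along x; handle rises from the carriage at z 37 mm to z 88 mm; this point is at z 74 mm, 14 mm below its top
- pointer (a point): tip of the black pointer on the front of the shutter's carriage, 27 mm above the desk, at the same y (stand axes) as the handle's middle
- mark (a point): top of the red mark on the white scale in front of the rail, 4 mm wide, 24 mm above the desk; held by stiff friction, 25 to 48 mm to the right of where the pointer starts. The pointer is at the mark when both have the same y in the stand's axes
- jar: bystander: small green screw-lid jar with black lid, 44 mm across, 30 mm high; origin at the centre of its underside
- tape_roll: bystander: roll of amber tape lying flat, 67 mm across, 19 mm high; origin at the centre of its underside
- spare_box: bystander: small grey lidded box, 39 x 51 x 18 mm; origin at the centre of its underside
Things that resemble listed ones, but are neither listed nor needed, are in the scene too. There is more than one size of the spreader; the job needs the largest.

How it is judged (in metres and radians):
On the way:
1. the spreader lies flat on the rest and is let go, with the shutter still shut (x of spreader_center in the frame of rest_top between -0.007 and 0.007 m and y of spreader_center in the frame of rest_top between -0.012 and 0.012 m and z of spreader_center in the frame of rest_top between 0 and 0.006 m and angle between spreader_center's own z axis and vertical below 0.1 rad and angle between the y axis of spreader_center and the y axis of rest_top, either way round below 0.26 rad and contact force between spreader and lamp_stand above 0.1 N and linear speed of spreader below 0.01 m/s and contact force between the fingers and spreader below 0.1 N and y of shutter in the frame of lamp_stand above -0.01 m), for 0.3 s.
At the end, for the whole second after the job is handed in: spreader lies still on the rest alone, not touched by the robot, level within 6 degrees, centred within 7 mm across and 12 mm along the rest, long axis within 15 degrees; the fingers hold the shutter still (over 2 N) with its pointer within 4 mm of the red mark, mark not shifted (3 mm) (x of spreader_center in the frame of rest_top between -0.007 and 0.007 m and y of spreader_center in the frame of rest_top between -0.012 and 0.012 m and z of spreader_center in the frame of rest_top between 0 and 0.006 m and angle between spreader_center's own z axis and vertical below 0.1 rad and angle between the y axis of spreader_center and the y axis of rest_top, either way round below 0.26 rad and contact force between spreader and lamp_stand above 0.1 N and linear speed of each of spreader, shutter below 0.01 m/s and contact force between each of the arm, the fingers and spreader below 0.1 N and y of pointer in the frame of mark between -0.004 and 0.004 m and contact force between the fingers and shutter above 2 N and contact force between spreader and shutter below 0.1 N and distance of mark from where it was at the start of the episode below 0.003 m); the arm keeps its last pose, push and grip.
It fails at once if the jar, the tape roll or the grey box is moved more than 20 mm (distance of any of jar, tape_roll, spare_box from where it was at the start of the episode above 0.02 m).
It fails at once if the red mark is shifted more than 3 mm (distance of mark from where it was at the start of the episode above 0.003 m).
It also fails if it takes over 51 s, if anything falls off the work surface, if the arm or the gripper's body presses on something with over 40 N, if the wrist force passes 120 N, or if a joint passes its speed limit or range.

## Working session

There is one attempt and no reset: what is moved stays moved. The work goes in short steps, Python scripts to look and compute and a shell command to move; the robot and the scene stay as the last step left them, time stands still between calls to the robot, and variables do not carry over. Pictures are saved under pics/ and viewed, at most 10 in all, crops included, and the job is handed in when it is done.

```bash
mkdir -p pics
cat > h.py <<'E'
import numpy as np, cv2
from bench import *
def snap(n):
    im,d=get_image(n); np.savez('last_'+n,im=im,d=d); return im,d
def load(n):
    z=np.load('last_'+n+'.npz'); return z['im'],z['d']
def cam(n):
    m=camera_model(n); K=np.array(m['K'],float); R=cv2.Rodrigues(np.array(m['rvec'],float))[0]; t=np.array(m['tvec'],float).ravel(); return K,R,t
def cloud(n,d):
    K,R,t=cam(n); v,u=np.mgrid[:d.shape[0],:d.shape[1]]
    P=np.stack([(u-K[0,2])/K[0,0]*d,(v-K[1,2])/K[1,1]*d,d],-1)
    return (P-t)@R
def onplane(n,uv,z):
    K,R,t=cam(n); uv=np.atleast_2d(uv); r=np.c_[(uv[:,0]-K[0,2])/K[0,0],(uv[:,1]-K[1,2])/K[1,1],np.ones(len(uv))]@R
    c=-R.T@t; return c+r*((z-c[2])/r[:,2])[:,None]
def proj(n,P):
    K,R,t=cam(n); p=(np.atleast_2d(P)@R.T+t)@K.T; return p[:,:2]/p[:,2:]
E
python3 - <<'E'
from h import *
a,d1=snap('scene'); b,d2=snap('top')
cv2.imwrite('pics/scene0.png',a); cv2.imwrite('pics/top0.png',b)
for n in('scene','top'):
    K,R,t=cam(n); print(n,K[0,0],-R.T@t, R[2])
s=read_state(); print(s['clock'],s['position'],s['ee_rot'],s['contact_force'],s['gripper_width'])
E
```

```text
scene 452.491451850015 [-198.03741987 -620.5463767   747.47918701] [ 0.56172701  0.57666005 -0.59323346]
top 413.7594188871316 [285.36744859  55.68782452 982.63372639] [ 0.19697538 -0.01191264 -0.98033606]
0.1 [199.86633044 591.64522827 230.29550526] [ 9.86749889e-01 -1.62245706e-01 -9.57975911e-05  9.89070512e-04] [0.78384502 0.81739252 0.22031021] 85.2499177316424
```

View pics/scene0.png

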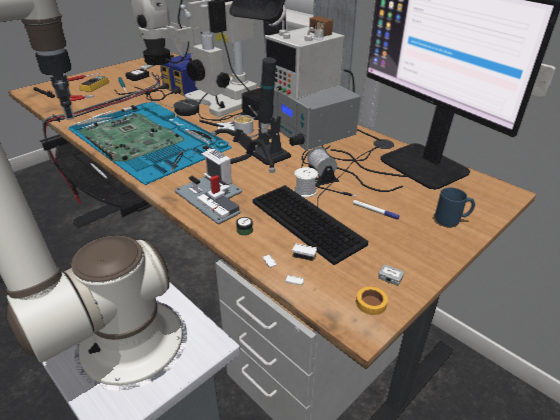

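View pics/top0.png

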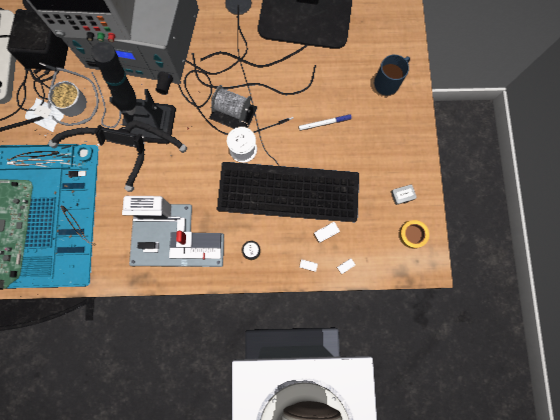

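The scene picture shows three bright plates at about (303,252), (269,261) and (294,280). In the top picture they are at (327,232), (309,266) and (346,266), and the first looks largest and sits on something dark. The lamp stand is at top (177,237), with the red handle at (181,238), the rest at (148,246) and the mark at about (204,256). I'll measure these and confirm with one enlarged crop.

Run:
```python
from h import *
a,_=load('scene'); b,d=load('top')
c1=cv2.resize(b[190:290,120:370][:, :],None,fx=3.2,fy=3.2,interpolation=cv2.INTER_CUBIC)
s1=cv2.resize(a[145:230,170:260],None,fx=3.2,fy=3.2,interpolation=cv2.INTER_CUBIC)
s2=cv2.resize(a[235:295,250:330],None,fx=3.2,fy=3.2,interpolation=cv2.INTER_CUBIC)
o=np.zeros((320+272,800,3),np.uint8); o[:320]=c1; o[320:592,:288]=s1; o[320:512,300:556]=s2
cv2.imwrite('pics/crop1.png',o)
P=cloud('top',d)
hsv=cv2.cvtColor(b,cv2.COLOR_BGR2HSV)
m=((hsv[...,1]<50)&(hsv[...,2]>150)).astype(np.uint8); m[:215]=0; m[280:]=0; m[:,:290]=0;m[:,370:]=0
cs,_=cv2.findContours(m,cv2.RETR_EXTERNAL,cv2.CHAIN_APPROX_NONE)
for c in cs:
    if cv2.contourArea(c)<20: continue
    k=np.zeros_like(m); cv2.drawContours(k,[c],-1,1,-1); z=np.median(P[k>0][:,2])
    q=c.reshape(-1,2)
    w=onplane('top',q,z)[:,:2].astype(np.float32); r=cv2.minAreaRect(w)
    print(q.mean(0),'z',z,r, cv2.contourArea(c))
# desk height check
print('desk z',np.median(P[275:285,250:290,2]))
# stand base corners, red
red=((hsv[...,0]<8)|(hsv[...,0]>172))&(hsv[...,1]>130)&(hsv[...,2]>70); red=red.astype(np.uint8); red[:,:120]=0; red[:,230:]=0; red[:190]=0
n,l,st,ce=cv2.connectedComponentsWithStats(red)
for i in range(1,n): print('red',st[i],ce[i],np.median(P[l==i],0))
for name,uv in [('rest',(148,246)),('base',(140,262)),('base2',(195,215)),('housing',(143,203))]: print(name,P[uv[1],uv[0]])
```

```text
[308.22222222 265.15555556] z 4.084522344162781 ((361.0696105957031, -22.137645721435547), (40.4794807434082, 19.83460807800293), 73.36487579345703) 122.5
[345.79487179 265.76923077] z 4.5465327199223164 ((357.5237731933594, -111.15277099609375), (19.877689361572266, 40.446319580078125), 31.305423736572266) 126.5
[326.5862069  231.84482759] z 21.928209607941504 ((436.671142578125, -67.3234634399414), (27.3603515625, 56.22517776489258), 25.238147735595703) 246.0
desk z -0.45471378135902824
red [176 231  10  13  84] [180.07142857 237.08333333] [422.47616377 261.82633687  85.23956948]
red [184 233   1   1   1] [184. 233.] [436.32637528 260.2357843   54.39065988]
red [184 235   1   1   1] [184. 235.] [431.67990562 260.0537319   54.80420177]
red [203 258   2   1   2] [203.5 258. ] [381.9147863  221.1851873   21.55197487]
rest [409.36048119 342.0707022   49.23073552]
base [377.73723301 372.66277958   6.05894294]
base2 [488.05156239 246.00885187   2.69987449]
housing [496.96874969 340.31804533 101.72323522]
```

View pics/crop1.png

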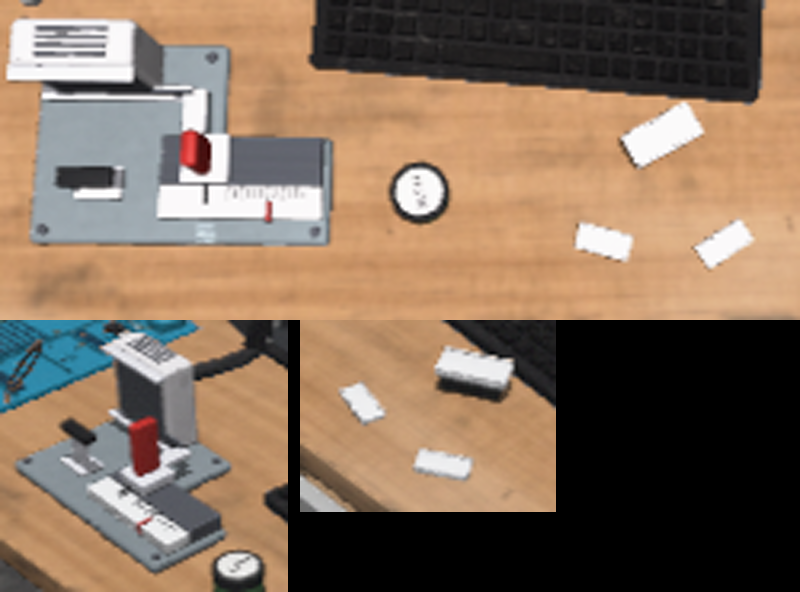

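The plate at top px (327,232) measures 27 x 56 mm with its top at about 22 mm, on a dark block, so it is the spreader. The other two measure 20 x 40 mm at z of about 4 mm, so they are decoys. Next I'll fit the stand pose from the base corners, rest, handle, pointer and mark.

Run:
```python
from h import *
a,_=load('scene'); b,d=load('top')
tp=lambda p:(np.array(p,float)+.5)/3.2-.5+np.array([120,190])
sp=lambda p:(np.array(p,float)+.5-[0,320])/3.2-.5+np.array([170,145])
S=np.array([[-80,110],[-80,-110],[0,-110],[70,-30]],float)
T=onplane('top',[tp(p) for p in [(32,242),(330,242),(330,138),(228,45)]],10)[:,:2]
C=onplane('scene',[sp(p) for p in [(17,465),(155,570),(222,535),(228,465)]],10)[:,:2]
def fit(S,W):
    s,w=S-S.mean(0),W-W.mean(0); th=np.arctan2((s[:,0]*w[:,1]-s[:,1]*w[:,0]).sum(),(s*w).sum())
    R=np.array([[np.cos(th),-np.sin(th)],[np.sin(th),np.cos(th)]]); t=W.mean(0)-R@S.mean(0)
    return th,R,t
for n,W in(('top',T),('scene',C)):
    th,R,t=fit(S,W); print(n,'yaw',np.degrees(th),'t',t,'res\n',(W-(S@R.T+t)).round(1)); print(' rest',R@[-36,60]+t)
    if n=='top': RT,tT=R,t
# rest black top
g=b.max(2); m=np.zeros(g.shape,np.uint8); m[238:254,134:162]=(g[238:254,134:162]<70)
q=np.argwhere(m)[:,::-1]; w=onplane('top',q,50); print('rest top',len(q),w.mean(0), cv2.minAreaRect(w[:,:2].astype(np.float32)))
g=a.max(2); m=np.zeros(g.shape,np.uint8); m[173:190,186:204]=(g[173:190,186:204]<70)
q=np.argwhere(m)[:,::-1]; w=onplane('scene',q,50); print('rest scene',len(q),w.mean(0),cv2.minAreaRect(w[:,:2].astype(np.float32)))
# handle top, mark, pointer in stand axes
for n,uv,z in(('handle top',tp((187,150)),88),('mark',tp((268,211)),24),('pointer',tp((206,203)),27)):
    w=onplane('top',uv,z)[0]; print(n,w,RT.T@(w[:2]-tT))
for n,uv,z in(('mark',sp((147,524)),24),):
    w=onplane('scene',uv,z)[0]; print(n,w,RT.T@(w[:2]-tT))
# spreader in scene
w=onplane('scene',(np.array([[438,348],[511,362],[512,386],[438,369]])-[300,320]+.5)/3.2-.5+[250,235],24); print('spr scene',w.round(),w.mean(0))
print('kbd edge',onplane('top',[(290,217),(318,219),(345,221)],15))
```

```text
top yaw -1.3775929272770067 t [446.23602099 285.96109587] res
 [[ 1.4 -2.7]
 [ 1.3  0.1]
 [-1.7  2.1]
 [-1.   0.6]]
 rest [411.68889909 346.80923774]
scene yaw -2.074399120746419 t [440.041073   283.98297331] res
 [[ 3.5 -4.9]
 [ 3.2 -0.1]
 [-4.6  1.3]
 [-2.1  3.7]]
 rest [406.23649612 345.24675202]
rest top 100 [412.26719396 345.73043274  50.        ] ((411.63330078125, 345.5814514160156), (38.395652770996094, 13.643856048583984), 88.60787200927734)
rest scene 42 [407.05476612 342.73663207  50.        ] ((407.153076171875, 344.0018615722656), (41.990447998046875, 15.298792839050293), 86.44374084472656)
handle top [423.3813545  265.52225974  88.        ] [-22.3566863  -20.98238263]
mark [387.24425085 221.04019576  24.        ] [-57.41394227 -66.32036979]
pointer [393.80230459 265.26679096  27.        ] [-51.92104513 -21.9488939 ]
mark [384.11214623 217.44989645  24.        ] [-60.45882645 -69.98493099]
spr scene [[ 428.  -34.   24.]
 [ 456.  -84.   24.]
 [ 436. -103.   24.]
 [ 411.  -51.   24.]] [432.85921978 -68.06502638  24.        ]
kbd edge [[ 475.25214008   17.44353088   15.        ]
 [ 468.80449712  -49.1276165    15.        ]
 [ 462.42014423 -113.25044822   15.        ]]
```

Estimates, averaged over the two views: spreader (435,-67), rest top (410,345), stand yaw about -1.5°. The pointer-to-mark gap is about 44 mm, inside the stated 25–48. Next I'll write a helper that works out the tool-axis shift.

```bash
cat >> h.py <<'E'
from scipy.spatial.transform import Rotation as Ro
def go(p,yaw):
    "tool-axis shift (m) and turn (rad) to TCP p (mm), pointing down, closing line at world yaw deg (mod 180)"
    s=read_state(); R=Ro.from_quat(s['ee_rot']); cur=np.degrees(np.arctan2(*R.as_matrix()[[1,0],1]))
    y=cur+(yaw-cur+90)%180-90
    T=Ro.from_matrix(np.array([[np.cos(a:=np.radians(y+90)),np.cos(b:=np.radians(y)),0],[np.sin(a),np.sin(b),0],[0,0,-1]]))
    print('at',np.round(s['position'],1),'yaw',round(cur,1),'t',round(s['clock'],2),'F',np.round(s['contact_force'],1),'w',round(s['gripper_width'],1),'g',round(s['grasp_force'],1),'j6',round(s['joints'][5],2))
    print('shift',(R.inv().apply(np.array(p)-s['position'])/1000).round(4),'turn',(R.inv()*T).as_rotvec().round(3))
E
python3 - <<'E'
from h import *
b,d=load('top'); P=cloud('top',d)
print('kbd z',np.percentile(P[205:218,300:340,2],[10,50,90]))
go((433,-64,110),25.2)
E
```

```text
kbd z [11.93775853 15.49503908 19.9317013 ]
at [199.9 591.6 230.3] yaw -108.7 t 0.1 F [0.8 0.8 0.2] w 85.2 g 0.0 j6 -0.26
shift [0.4308 0.5462 0.1214] turn [ 0.002 -0.001  0.805]
```

```bash
python3 -m handwheel '[[0.43,0.546,0.08,0,0,0.805,0],[0.43,0.546,0.08,0,0,0.805,0],[0.43,0.546,0.08,0,0,0.805,0],[0.43,0.546,0.08,0,0,0.805,0],[0.43,0.546,0.08,0,0,0.805,0],[0.43,0.546,0.08,0,0,0.805,0],[0.43,0.546,0.08,0,0,0.805,0],[0.43,0.546,0.08,0,0,0.805,0],[0.43,0.546,0.08,0,0,0.805,0],[0.43,0.546,0.08,0,0,0.805,0]]'
python3 -c "
from h import *
go((433,-64,60),25.2)"
```

```text
clock: 1.35
position: [408.1, 5.1, 159.8]
ee_rot: [0.845, -0.536, 0.0, -0.0]
contact_force: [1.9, 0.3, -0.4]
gripper_width: 42.5
grasp_force: 0.0
at [408.1   5.1 159.8] yaw -154.8 t 1.35 F [ 1.9  0.3 -0.4] w 42.5 g 0.0 j6 0.03
shift [0.0731 0.007  0.0998] turn [-0.001 -0.     0.001]
```

```bash
python3 -m handwheel '[[0.073,0.007,0.05,0,0,0,0],[0.073,0.007,0.1,0,0,0,0],[0.073,0.007,0.1,0,0,0,0],[0.073,0.007,0.1,0,0,0,0]]'
python3 - <<'E'
from h import *
a,_=snap('scene'); b,_=snap('top')
o=np.zeros((600,800,3),np.uint8)
o[:300]=cv2.resize(b[195:270,250:450],(800,300),interpolation=cv2.INTER_CUBIC)
o[300:]=cv2.resize(a[205:295,210:450],(800,300),interpolation=cv2.INTER_CUBIC)
cv2.imwrite('pics/near1.png',o)
go((433,-64,7),25.2)
E
```

```text
clock: 1.85
position: [433.0, -61.8, 60.3]
ee_rot: [0.845, -0.536, 0.0, 0.0]
contact_force: [-0.1, 0.3, 0.4]
gripper_width: 42.4
grasp_force: 0.0
at [434.  -61.1  61.7] yaw -154.7 t 1.95 F [-0.2  0.3  0.1] w 42.8 g 0.0 j6 0.21
shift [0.0022 0.0024 0.0547] turn [-0.004 -0.001  0.002]
```

View pics/near1.png

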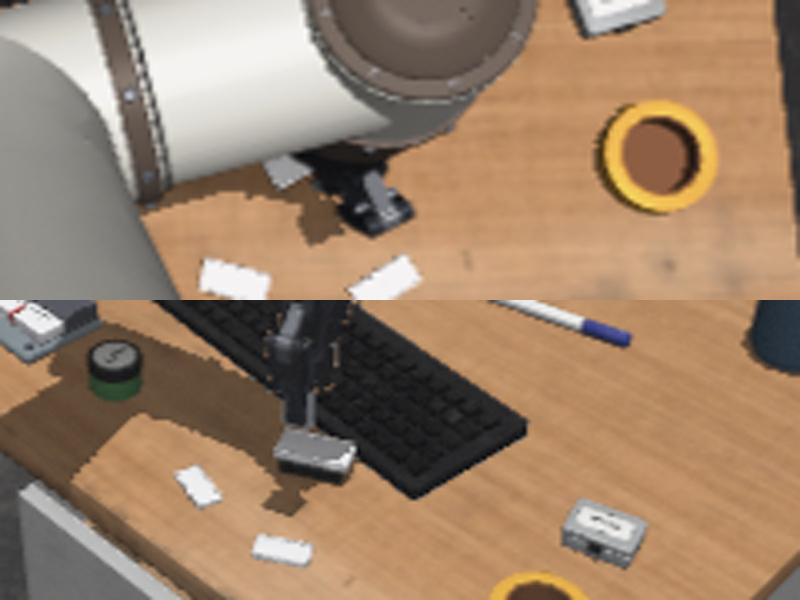

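The scene crop shows the plate at about (315,455), with the near fingertip at about (300,425) just above and in front of it. I'll check the projection of the fingertip before descending.

Run:
```python
from h import *
f=lambda P:((proj('scene',P)-[210,205]+.5)/.3).round()+[0,300]
u=np.array([np.cos(np.radians(25.2)),np.sin(np.radians(25.2)),0]);v=np.array([-u[1],u[0],0])
t=np.array([434,-61.1,66])
print('near finger',f([t-u*21,t-u*36,t+u*21,t+u*36]))
c=np.array([435,-67.5,24]); print('plate corners',f([c+a*13.5*u+b*27.5*v for a,b in((1,1),(1,-1),(-1,-1),(-1,1))]))
```

```text
near finger [[302. 416.]
 [296. 429.]
 [320. 382.]
 [327. 370.]]
plate corners [[287. 427.]
 [358. 444.]
 [348. 467.]
 [276. 450.]]
```

The projection agrees with the picture to about one pixel, and the jaw has 7 mm of margin per side. I'll descend and close.

```bash
python3 -m handwheel '[[0.003,0.003,0.027,0,0,0,0],[0.003,0.003,0.045,0,0,0,0],[0.003,0.003,0.055,0,0,0,0],[0.003,0.003,0.055,0,0,0,0],[0.003,0.003,0.055,0,0,0,0]]'
python3 -m handwheel '[[0,0,0,0,0,0,-1],[0,0,0,0,0,0,-1],[0,0,0,0,0,0,-1],[0,0,0,0,0,0,-1],[0,0,0,0,0,0,-1],[0,0,0,0,0,0,-1]]'
```

```text
clock: 2.58
position: [432.0, -65.6, 5.8]
ee_rot: [0.845, -0.535, 0.001, -0.001]
contact_force: [-0.7, -1.0, -0.1]
gripper_width: 42.9
grasp_force: 0.0
clock: 3.32
position: [432.0, -65.8, 5.9]
ee_rot: [0.845, -0.536, 0.001, -0.001]
contact_force: [-1.5, 1.2, 6.2]
gripper_width: 25.3
grasp_force: 58.6
```

```bash
python3 -m handwheel '[[0,0,-0.03,0,0,0,-1],[0,0,-0.09,0,0,0,-1],[0,0,-0.15,0,0,0,-1],[0,0,-0.15,0,0,0,-1],[0,0,-0.15,0,0,0,-1]]'
python3 -c "
from h import *
go((409,348,155),-1.5)"
```

```text
clock: 3.95
position: [430.4, -66.0, 154.7]
ee_rot: [0.844, -0.536, -0.0, -0.0]
contact_force: [-0.8, 0.3, -2.0]
gripper_width: 25.2
grasp_force: 59.4
at [430.4 -66.  154.7] yaw -154.8 t 3.95 F [-0.8  0.3 -2. ] w 25.2 g 59.4 j6 0.22
shift [-0.3838 -0.1567 -0.    ] turn [-0.     0.001  0.466]
```

```bash
python3 -m handwheel '[[-0.03,-0.012,0,0,0,0.05,-1],[-0.384,-0.157,0,0,0,0.466,-1],[-0.384,-0.157,0,0,0,0.466,-1],[-0.384,-0.157,0,0,0,0.466,-1],[-0.384,-0.157,0,0,0,0.466,-1],[-0.384,-0.157,0,0,0,0.466,-1],[-0.384,-0.157,0,0,0,0.466,-1],[-0.384,-0.157,0,0,0,0.466,-1],[-0.384,-0.157,0,0,0,0.466,-1],[-0.384,-0.157,0,0,0,0.466,-1]]'
python3 - <<'E'
from h import *
a,_=snap('scene'); b,_=snap('top')
o=np.zeros((600,800,3),np.uint8)
o[:,:400]=cv2.resize(b[180:270,110:170],(400,600),interpolation=cv2.INTER_CUBIC)
o[:,400:]=cv2.resize(a[90:240,160:260],(400,600),interpolation=cv2.INTER_CUBIC)
cv2.imwrite('pics/near2.png',o)
go((409,348,75),-1.5)
E
```

```text
clock: 5.2
position: [408.9, 346.9, 153.1]
ee_rot: [-0.698, 0.716, -0.0, -0.002]
contact_force: [0.4, -0.8, -0.1]
gripper_width: 25.3
grasp_force: 59.4
at [409.4 346.8 154.1] yaw 178.4 t 5.3 F [ 0.5 -0.3 -0.9] w 25.1 g 59.4 j6 -1.03
shift [-0.0013  0.0003  0.0791] turn [ 0.001 -0.002 -0.001]
```

View pics/near2.png

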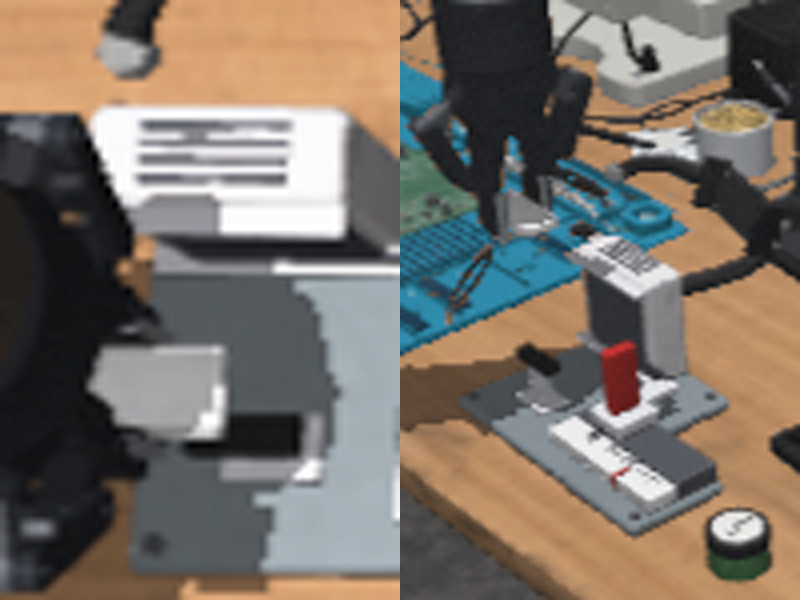

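The plate's free right end shows in the top crop, with its right edge at about x 225 and its sides at rows 345 and 437. I'll use it to find where the plate sits in the grip.

Run:
```python
from h import *
f=lambda p:(np.array(p,float)+.5)*.15-.5+[110,180]
w=onplane('top',f([(225,348),(222,437),(224,392)]),171.5); print(w.round(1))
g=onplane('top',f([(303,415),(303,458)]),50); print('rest right corners',g.round(1))
h=(np.array([(498,232),(548,227),(525,192)],float)-[400,0]+.5)*.25-.5+[160,90]
print('scene near right end',onplane('scene',h,168).round(1))
```

```text
[[421.7 314.8 171.5]
 [395.1 314.7 171.5]
 [408.5 314.6 171.5]]
rest right corners [[418.4 326.3  50. ]
 [403.7 325.8  50. ]]
scene near right end [[381.8 332.  168. ]
 [410.1 314.2 168. ]
 [429.5 367.6 168. ]]
```

```bash
python3 -m handwheel '[[0.003,0,0.06,0,0,0,-1],[0.003,-0.001,0.1,0,0,0,-1],[0.003,-0.001,0.101,0,0,0,-1],[0.003,-0.001,0.101,0,0,0,-1]]'
python3 - <<'E'
from h import *
a,_=snap('scene'); b,_=snap('top')
o=np.zeros((600,800,3),np.uint8)
o[:,:400]=cv2.resize(b[200:275,115:165],(400,600),interpolation=cv2.INTER_CUBIC)
o[:,400:]=cv2.resize(a[135:210,170:220],(400,600),interpolation=cv2.INTER_CUBIC)
cv2.imwrite('pics/near3.png',o)
go((410,350,45),-1.5)
E
```

```text
clock: 5.8
position: [411.5, 345.7, 55.3]
ee_rot: [-0.698, 0.716, -0.0, 0.001]
contact_force: [0.3, -0.3, 0.7]
gripper_width: 25.3
grasp_force: 59.4
at [411.6 346.3  56. ] yaw 178.5 t 5.9 F [ 0.3 -0.1  0.1] w 25.2 g 59.4 j6 -1.03
shift [-0.0036  0.0017  0.011 ] turn [-0.003  0.003  0.   ]
```

View pics/near3.png

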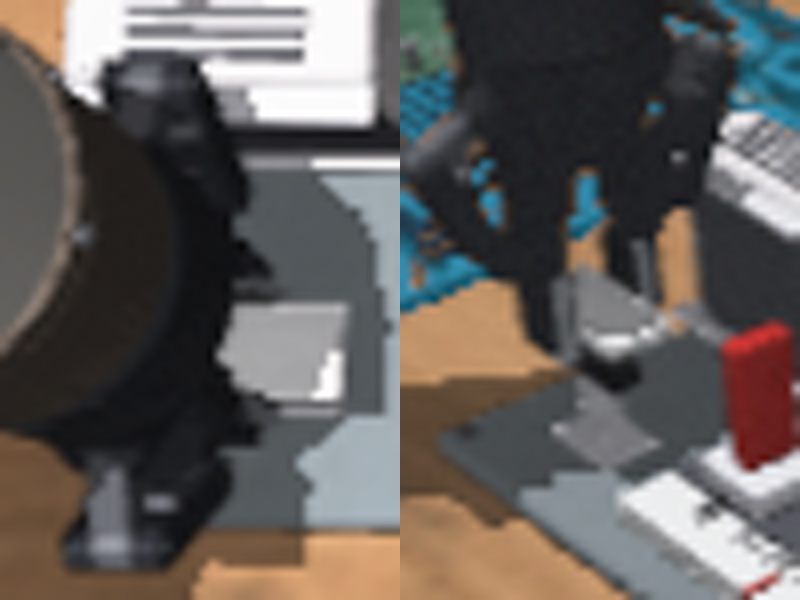

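Both views show the plate end just above the rest. To get each camera's bias, I'll compare the plate's predicted corners, which are known from the arm, with what is seen.

Run:
```python
from h import *
c=np.array([411.5,341.7]);a=np.radians(-1.5);u=np.array([np.cos(a),np.sin(a)]);v=np.array([-u[1],u[0]])
q=lambda s,t,z:np.r_[c+s*u+t*v,z]
Q=[q(-13.5,-27.5,74),q(13.5,-27.5,74),q(-13.5,-27.5,66),q(13.5,-27.5,66)]
print('scene',((proj('scene',Q)-[170,135]+.5)*8-.5+[400,0]).round())
print('top',((proj('top',Q)-[115,200]+.5)*8-.5).round())
f=lambda p:(np.array(p,float)+.5)/8-.5+[115,200]
print('top seen end',onplane('top',f([(349,303),(346,403)]),74).round(1))
g=lambda p:(np.array(p,float)-[400,0]+.5)/8-.5+[170,135]
print('scene seen end bottom',onplane('scene',g([(603,354),(666,327)]),66).round(1))
for rc in((407,344),(411.5,346)):
    R=[np.r_[np.array(rc)+s*7*u-20*v,z] for z in(50,40) for s in(-1,1)]
    print('rest end',rc,((proj('scene',R)-[170,135]+.5)*8-.5+[400,0]).round().tolist())
```

```text
scene [[615. 345.]
 [678. 318.]
 [617. 364.]
 [680. 337.]]
top [[339. 402.]
 [345. 304.]
 [347. 405.]
 [353. 308.]]
top seen end [[424.6 312.7  74. ]
 [396.8 312.6  74. ]]
scene seen end bottom [[397.8 323.7  66. ]
 [424.7 322.7  66. ]]
rest end (407, 344) [[611.0, 390.0], [643.0, 375.0], [614.0, 413.0], [646.0, 399.0]]
rest end (411.5, 346) [[618.0, 383.0], [650.0, 369.0], [621.0, 406.0], [653.0, 392.0]]
```

Relative to the rest in the same view, the plate needs about +6 mm in y and +1 mm in x. The scene view agrees once the pixel bias seen on the plate is applied. I'll correct and lower.

```bash
python3 -c "
from h import *
go((412.3,352.2,42),-1.5)"
```

```text
at [411.6 346.3  56. ] yaw 178.5 t 5.9 F [ 0.3 -0.1  0.1] w 25.2 g 59.4 j6 -1.03
shift [-0.0059 -0.0005  0.014 ] turn [-0.003  0.003  0.   ]
```

```bash
python3 -m handwheel '[[-0.006,-0.0005,0,0,0,0,-1],[-0.006,-0.0005,0.007,0,0,0,-1],[-0.006,-0.0005,0.0135,0,0,0,-1],[-0.006,-0.0005,0.0135,0,0,0,-1],[-0.006,-0.0005,0.0135,0,0,0,-1]]'
python3 -m handwheel '[[0,0,0.0015,0,0,0,-1],[0,0,0.0015,0,0,0,-1]]'
```

```text
clock: 6.52
position: [411.1, 351.1, 40.0]
ee_rot: [-0.698, 0.716, -0.0, -0.0]
contact_force: [-0.1, -0.4, -0.4]
gripper_width: 25.4
grasp_force: 59.4
clock: 6.78
position: [411.1, 351.1, 39.9]
ee_rot: [-0.698, 0.716, -0.0, -0.0]
contact_force: [-4.0, -0.5, 8.5]
gripper_width: 25.2
grasp_force: 60.3
```

Contact came at the expected height, with 8.5 N up. I'll release, rise and look.

```bash
python3 -m handwheel '[[0,0,0.0,0,0,0,-0.2],[0,0,0.0,0,0,0,0],[0,0,0,0,0,0,0],[0,0,0,0,0,0,0],[0,0,0,0,0,0,0]]'
python3 -m handwheel '[[0,0,-0.01,0,0,0,0],[0,0,-0.03,0,0,0,0],[0,0,-0.09,0,0,0,0],[0.06,0,-0.11,0,0,0,0],[0.12,0,-0.11,0,0,0,0],[0.18,0,-0.11,0,0,0,0],[0.18,0,-0.11,0,0,0,0]]'
python3 - <<'E'
from h import *
a,_=snap('scene'); b,d=snap('top')
o=np.zeros((600,800,3),np.uint8)
o[:,:400]=cv2.resize(b[195:270,115:165],(400,600),interpolation=cv2.INTER_CUBIC)
o[:,400:]=cv2.resize(a[150:225,175:225],(400,600),interpolation=cv2.INTER_CUBIC)
cv2.imwrite('pics/placed.png',o)
g=cv2.cvtColor(b,cv2.COLOR_BGR2HSV)
go((424,265,160),88.5)
E
```

```text
clock: 7.4
position: [411.2, 351.2, 38.7]
ee_rot: [-0.698, 0.716, -0.0, -0.0]
contact_force: [0.6, -0.0, -0.1]
gripper_width: 42.6
grasp_force: 0.0
clock: 8.28
position: [405.5, 167.9, 149.6]
ee_rot: [-0.696, 0.718, 0.0, 0.0]
contact_force: [0.5, -0.2, -0.6]
gripper_width: 42.9
grasp_force: 0.0
at [407.  171.1 149.8] yaw 178.5 t 8.38 F [0.7 0.2 0.1] w 42.7 g 0.0 j6 -0.8
shift [-0.0943 -0.0145 -0.01  ] turn [-0.     0.002  1.57 ]
```

View pics/placed.png

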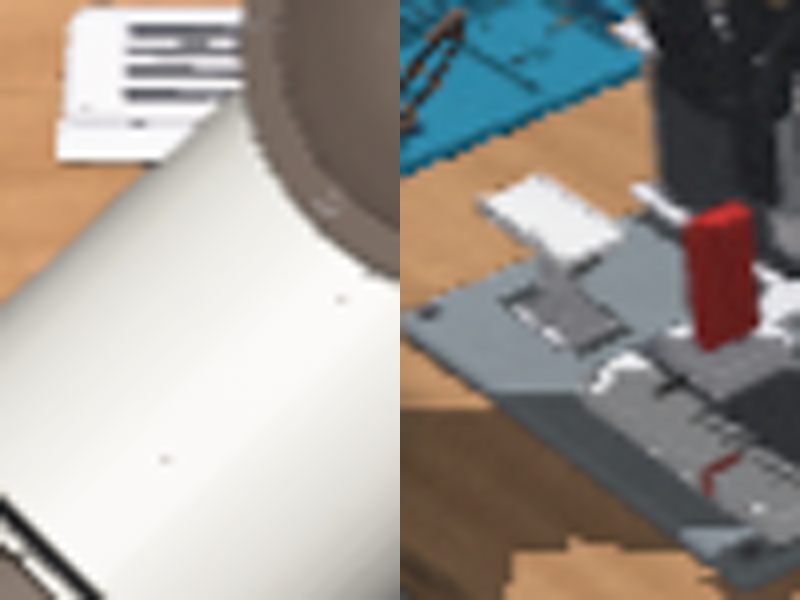

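The scene crop shows the plate level on the rest, with its centre at about (555,220), and the shutter still shut. The arm hides it from above, so I'll swing aside while turning the wrist for the handle, then measure both.

```bash
python3 -m handwheel '[[0.13,-0.015,-0.01,0,0,-0.18,0],[0.13,-0.015,-0.01,0,0,-0.36,0],[0.13,-0.015,-0.01,0,0,-0.54,0],[0.13,-0.015,-0.01,0,0,-0.72,0],[0.13,-0.015,-0.01,0,0,-0.9,0],[0.13,-0.015,-0.01,0,0,-1.08,0],[0.13,-0.015,-0.01,0,0,-1.26,0],[0.13,-0.015,-0.01,0,0,-1.44,0],[0.13,-0.015,-0.01,0,0,-1.57,0],[0.13,-0.015,-0.01,0,0,-1.57,0]]'
python3 - <<'E'
from h import *
a,_=snap('scene'); b,d=snap('top')
o=np.zeros((600,800,3),np.uint8)
o[:]=cv2.resize(b[195:270,130:230],(800,600),interpolation=cv2.INTER_CUBIC)
cv2.imwrite('pics/top_placed.png',o)
hsv=cv2.cvtColor(b,cv2.COLOR_BGR2HSV)
go((424,265,160),88.5)
E
```

```text
clock: 9.62
position: [418.9, 42.1, 159.1]
ee_rot: [1.0, -0.013, 0.0, -0.0]
contact_force: [0.3, 0.6, -0.1]
gripper_width: 43.2
grasp_force: 0.0
at [418.6  41.7 159. ] yaw -91.6 t 9.72 F [-0.3 -0.6  0.7] w 43.0 g 0.0 j6 1.05
shift [-0.0008 -0.2233 -0.001 ] turn [-0.    -0.    -0.002]
```

View pics/top_placed.png

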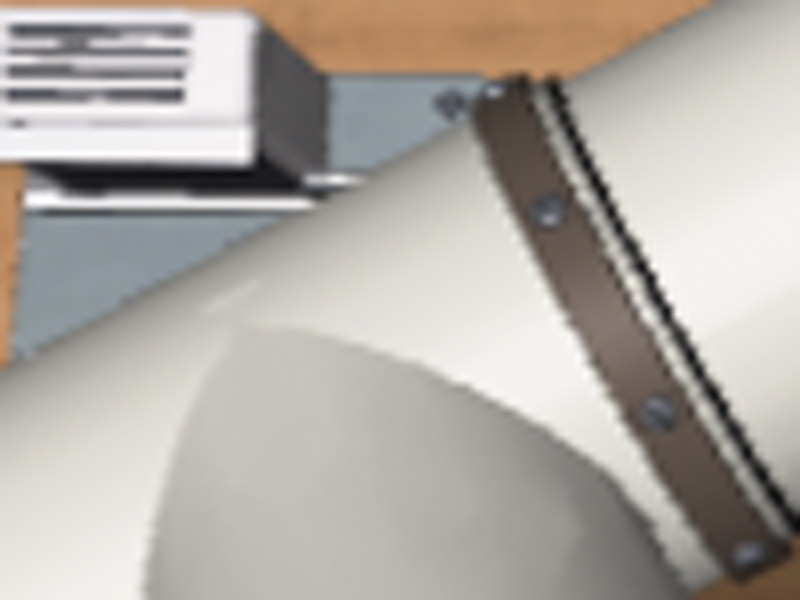

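The elbow still hides the stand from above, so that view shows nothing of the plate. I'll compare the plate with the rest's initial outline in the scene view instead, since the same camera bias cancels.

Run:
```python
from h import *
a,_=load('scene')
hsv=cv2.cvtColor(a,cv2.COLOR_BGR2HSV)
m=np.zeros(a.shape[:2],np.uint8); R=np.s_[168:190,180:208]
m[R]=((hsv[R][...,2]>175)&(hsv[R][...,1]<45))
n,l,st,ce=cv2.connectedComponentsWithStats(m); i=1+st[1:,4].argmax(); print(st[i],ce[i])
q=np.argwhere(l==i)[:,::-1]; w=onplane('scene',q,57); print('plate',w.mean(0).round(1),cv2.minAreaRect(w[:,:2].astype(np.float32)))
print('rest before (scene, z50): 407.1 342.7 / rect 407.2 344.0')
# manual corners from placed.png
g=lambda p:(np.array(p,float)-[400,0]+.5)/8-.5+[175,150]
w=onplane('scene',g([(480,203),(543,175),(628,235),(568,262)]),57); print(w.round(1),w.mean(0))
# red handle & mark in scene
red=(((hsv[...,0]<8)|(hsv[...,0]>172))&(hsv[...,1]>120)&(hsv[...,2]>60)).astype(np.uint8); red[:170]=0; red[230:]=0; red[:,:180]=0; red[:,260:]=0
n,l,st,ce=cv2.connectedComponentsWithStats(red)
for i in range(1,n): print('red',st[i],ce[i].round(1))
```

```text
[186 172  17  11  96] [194.11458333 176.79166667]
plate [410.5 346.9  57. ] ((411.1231994628906, 347.8285827636719), (55.517578125, 27.71455955505371), 86.36571502685547)
rest before (scene, z50): 407.1 342.7 / rect 407.2 344.0
[[396.7 374.7  57. ]
 [424.7 374.7  57. ]
 [421.9 319.2  57. ]
 [395.8 319.6  57. ]] [409.75396022 347.06455581  57.        ]
red [210 175  10  19 132] [214.7 183.4]
red [216 207   1   1   1] [216. 207.]
red [214 208   1   1   1] [214. 208.]
```

Relative to the rest the plate is within about 3 mm in x and y, and it is flat and aligned, so the placing holds. Now to the handle.

```bash
python3 -m handwheel '[[0,-0.06,0,0,0,0,0],[0,-0.12,0,0,0,0,0],[0,-0.18,0,0,0,0,0],[0,-0.223,0,0,0,0,0],[0,-0.223,0,0,0,0,0],[0,-0.223,0,0,0,0,0]]'
python3 - <<'E'
from h import *
go((424,265,105),88.5)
a,_=snap('scene')
cv2.imwrite('pics/handle.png',cv2.resize(a[120:225,170:260],(514,600),interpolation=cv2.INTER_CUBIC))
E
```

```text
clock: 10.48
position: [423.7, 263.6, 158.5]
ee_rot: [1.0, -0.014, -0.0, 0.0]
contact_force: [0.4, -0.9, -0.2]
gripper_width: 42.8
grasp_force: 0.0
at [423.7 263.6 158.5] yaw -91.6 t 10.47 F [ 0.4 -0.9 -0.2] w 42.8 g 0.0 j6 0.66
shift [ 0.0003 -0.0015  0.0535] turn [ 0.001  0.001 -0.001]
```

```bash
python3 -m handwheel '[[0,-0.001,0.05,0,0,0,0],[0,-0.001,0.078,0,0,0,0],[0,-0.001,0.078,0,0,0,0],[0,-0.001,0.078,0,0,0,0]]'
python3 - <<'E'
from h import *
a,_=snap('scene')
cv2.imwrite('pics/handle.png',cv2.resize(a[120:225,170:260],(514,600),interpolation=cv2.INTER_CUBIC))
go((424,265,57),88.5)
E
```

```text
clock: 11.02
position: [425.0, 264.9, 82.1]
ee_rot: [1.0, -0.014, 0.001, -0.001]
contact_force: [0.5, -0.2, 1.7]
gripper_width: 42.4
grasp_force: 0.0
at [425.1 265.3  82.4] yaw -91.6 t 11.07 F [ 0.2  0.9 -0.1] w 42.9 g 0.0 j6 0.66
shift [-0.0011  0.0003  0.0254] turn [-0.002 -0.002 -0.001]
```

View pics/handle.png

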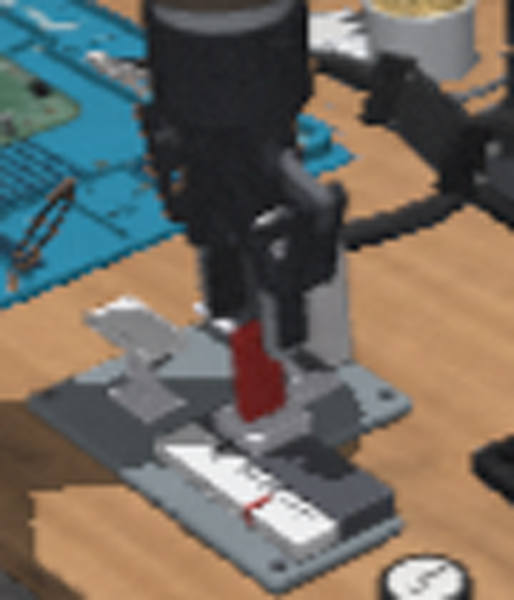

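The fingers straddle the handle: left finger at about (225,290), right at (290,330), handle at (257,370). The plate is undisturbed at (140,325). I'll descend and grip.

```bash
python3 -m handwheel '[[-0.001,0,0.012,0,0,0,0],[-0.001,0,0.025,0,0,0,0],[-0.001,0,0.025,0,0,0,0],[-0.001,0,0.025,0,0,0,0]]'
python3 -m handwheel '[[0,0,0,0,0,0,-1],[0,0,0,0,0,0,-1],[0,0,0,0,0,0,-1],[0,0,0,0,0,0,-1],[0,0,0,0,0,0,-1],[0,0,0,0,0,0,-1],[0,0,0,0,0,0,-1]]'
```

```text
clock: 11.58
position: [423.2, 265.0, 55.7]
ee_rot: [1.0, -0.013, -0.0, 0.0]
contact_force: [0.7, -0.2, 0.4]
gripper_width: 42.6
grasp_force: 0.0
clock: 12.45
position: [423.4, 265.7, 56.2]
ee_rot: [1.0, -0.013, 0.0, -0.001]
contact_force: [-3.5, 4.8, 2.9]
gripper_width: 11.3
grasp_force: 59.1
```

```bash
python3 -m handwheel '[[0,0.008,0,0,0,0,-1],[0,0.016,0,0,0,0,-1],[0,0.024,0,0,0,0,-1],[0,0.032,0,0,0,0,-1],[0,0.038,0,0,0,0,-1],[0,0.042,0,0,0,0,-1],[0,0.042,0,0,0,0,-1],[0,0.042,0,0,0,0,-1]]'
python3 - <<'E'
from h import *
a,_=snap('scene'); b,_=snap('top')
o=np.zeros((600,800,3),np.uint8)
o[:,:480]=cv2.resize(a[165:225,185:233],(480,600),interpolation=cv2.INTER_CUBIC)
o[:300,480:]=cv2.resize(b[225:275,150:203],(320,300),interpolation=cv2.INTER_CUBIC)
o[300:,480:]=cv2.resize(b[225:275,180:233],(320,300),interpolation=cv2.INTER_CUBIC)
cv2.imwrite('pics/pull.png',o); go((0,0,0),88.5)
E
```

```text
clock: 13.45
position: [422.1, 224.7, 56.2]
ee_rot: [1.0, -0.013, 0.001, -0.002]
contact_force: [-6.4, 9.7, 3.4]
gripper_width: 11.1
grasp_force: 59.1
at [422.1 224.8  56.2] yaw -91.5 t 13.55 F [-6.   9.   2.7] w 11.5 g 59.1 j6 0.72
shift [-0.416   0.2362  0.0551] turn [-0.003 -0.001 -0.001]
```

View pics/pull.png

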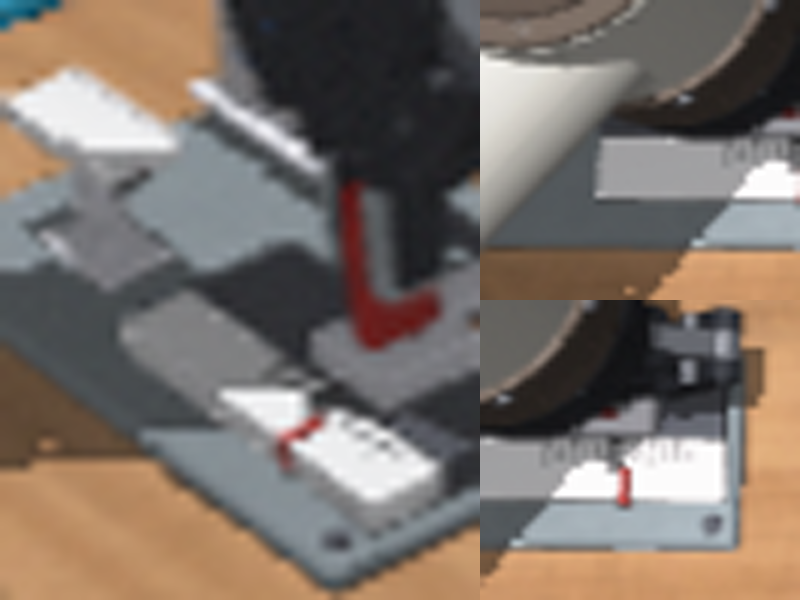

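The scene crop at left shows the plate still on the rest, at about (95,110). In the top crop at lower right, the pointer is at about x 613 and the red mark at about 625, so the pointer is slightly short of the mark. I'll measure it numerically.

Run:
```python
from h import *
b,_=load('top')
a=np.radians(-1.5); y=np.array([-np.sin(a),np.cos(a)])
g=b.min(2).astype(int); 
print(g[246:262,194:214])
print((b[...,2].astype(int)-b[...,1])[250:262,198:210])
def ys(uv,z): return onplane('top',uv,z)[:,:2]@y
f=lambda p:np.array([(p[0]-480+.5)*53/320-.5+180,(p[1]-300+.5)/6-.5+225])
print('eye: pointer',ys(f((613,458)),27),'mark',ys(f((625,487)),24),f((613,458)),f((625,487)))
```

```text
[[ 29  71  81 128 145 146 148 147 148 148 149 150 149 149 120  79  93 104
  105 104]
 [ 71  80  86 101 106 107 107  91  95 102 106 107 107 118 107 115 125 124
  118 121]
 [129  94 113 128 129 125 127  81  50  80 110 117 127 197 179 201 213 216
  178 198]
 [149 123 141 138 149 121 141 100 101 124 149 149 208 246 214 239 223 242
  198 236]
 [149 139 150 139 149 121 139 101 101 129 166 212 225 245 239 247 223 241
  209 238]
 [150 140 150 157 172 151 136 105 110 157 241 218 240 240 229 247 225 242
  219 240]
 [160 158 173 242 251 251 236 149 112 104 229 250 251 242 233 247 251 251
  251 251]
 [174 242 251 251 251 251 239 173 151 108  85 235 251 251 251 251 251 251
  251 251]
 [240 251 251 251 251 251 251 251 236 144  84 235 251 251 251 251 251 251
  251 251]
 [241 251 251 251 251 251 251 251 237 145  81 235 251 251 251 251 251 251
  251 251]
 [251 251 251 251 251 251 251 251 237 145  84 235 251 251 251 251 251 251
  251 251]
 [248 248 248 248 248 248 249 249 210 104 104 233 249 249 249 249 249 250
  250 250]
 [132 134 142 146 148 151 153 155 128  80  70 153 180 180 189 193 193 210
  220 
[... 275 characters left out ...]
  0   0   0   2   4   3   2   3   1]
 [  2   2   1   1   0   2   2   3   2   3   2   1]
 [  1   1   3   4   2  15   5   1   1   2   2   2]
 [  1   1   2   3  10  88  85   6   1   1   1   1]
 [  1   1   1   1   6  73  84   6   1   1   1   1]
 [  1   1   1   1   7  74  78   5   1   1   1   1]
 [  1   1   1   1  11  80  75   5   1   1   1   1]
 [  2   2   1   1  18 103  63   3   1   1   1   2]
 [ -1   0   0  -1  24 113  80   3  -1  -1   0   1]
 [-11 -12 -11 -10 -10  10  17  -5 -12 -12 -12 -12]
 [-12 -12 -11 -10 -11 -12 -12 -11 -11 -11 -11 -11]
 [-12 -11 -10 -11 -11 -11 -10 -12 -12 -12 -11 -12]]
eye: pointer [235.12152714] mark [230.64365982] [201.6109375  250.91666667] [203.5984375 255.75     ]
```

The pointer is about 4 mm short by both estimates: 44.4 mm needed minus 40.9 mm done, and 4.4 mm seen. I'll pull 4 mm more.

```bash
python3 -m handwheel '[[0,0.002,0,0,0,0,-1],[0,0.004,0,0,0,0,-1],[0,0.004,0,0,0,0,-1],[0,0.004,0,0,0,0,-1],[0,0.004,0,0,0,0,-1]]'
python3 - <<'E'
from h import *
b,_=snap('top'); a_,_=snap('scene')
print(b.min(2)[246:260,196:212].astype(int))
print((b[...,2].astype(int)-b[...,1])[252:260,200:208])
hsv=cv2.cvtColor(a_,cv2.COLOR_BGR2HSV); m=np.zeros(a_.shape[:2],np.uint8); R=np.s_[168:190,180:208]
m[R]=((hsv[R][...,2]>175)&(hsv[R][...,1]<45))
n,l,st,ce=cv2.connectedComponentsWithStats(m); i=1+st[1:,4].argmax(); print('plate',st[i],ce[i])
go((0,0,0),88.5)
E
```

```text
clock: 14.18
position: [421.9, 220.9, 56.2]
ee_rot: [1.0, -0.013, 0.001, -0.002]
contact_force: [-6.6, 9.9, 1.9]
gripper_width: 11.4
grasp_force: 59.2
[[ 28  74  86 129 146 148 148 147 148 149 150 151 149 145 104  95]
 [ 64  96 106 106 106 107 104  89  99 107 108 109 108 118 120 122]
 [113 127 128 125 127 121  99  55  99 116 114 122 123 194 213 216]
 [141 138 149 121 140 137 121  76 132 139 136 168 161 239 223 241]
 [150 139 149 121 141 139 102  56 133 141 202 245 239 247 223 241]
 [150 142 165 151 166 164 124  80 153 169 240 240 228 247 225 242]
 [151 174 241 251 251 251 217 109 227 250 251 242 233 247 251 251]
 [174 241 251 251 251 251 220 113  87 235 251 251 251 251 251 251]
 [241 251 251 251 251 251 236 144  84 235 251 251 251 251 251 251]
 [251 251 251 251 251 251 237 145  81 235 251 251 251 251 251 251]
 [251 251 251 251 251 251 237 145  85 235 251 251 251 251 251 251]
 [248 248 248 248 248 248 209 104 104 232 249 249 249 249 249 249]
 [141 145 148 150 153 155 127  80  70 153 179 180 188 192 193 210]
 [166 164 164 165 166 165 143 107 102 153 167 166 166 167 169 171]]
[[  1   1   3   3   4   1   1   2]
 [  1   1   4  20  49   6   1   1]
 [  1   1   6  73  83   6   1   1]
 [  1   1   7  74  78   4   1   1]
 [  1   1  11  80  76   4   1   1]
 [  2   2  18 103  62   4   1   1]
 [ -1  -1  24 113  79   3  -1  -1]
 [-11 -11  -9  10  17  -6 -11 -12]]
plate [186 172  17   8  82] [193.75609756 176.15853659]
at [421.9 220.9  56.2] yaw -91.5 t 14.28 F [-6.   9.2  2.8] w 11.3 g 59.2 j6 0.72
shift [-0.4159  0.2322  0.0551] turn [-0.003 -0.001 -0.001]
```

The pointer is at column 202.8, or 203.0 corrected for height, and the mark is at about 203.6. About 1.2 mm remains, so I'll make a final 1 mm pull and hold.

```bash
python3 -m handwheel '[[0,0.001,0,0,0,0,-1],[0,0.001,0,0,0,0,-1],[0,0.001,0,0,0,0,-1],[0,0.001,0,0,0,0,-1]]'
python3 - <<'E'
from h import *
b,_=snap('top'); print(b.min(2)[248:256,199:208].astype(int))
a_,_=snap('scene'); hsv=cv2.cvtColor(a_,cv2.COLOR_BGR2HSV); m=np.zeros(a_.shape[:2],np.uint8); R=np.s_[168:190,180:208]
m[R]=((hsv[R][...,2]>150)&(hsv[R][...,1]<45))
n,l,st,ce=cv2.connectedComponentsWithStats(m); i=1+st[1:,4].argmax(); q=np.argwhere(l==i)[:,::-1]; w=onplane('scene',q,57); print('plate',st[i],w.mean(0),cv2.minAreaRect(w[:,:2].astype(np.float32)))
E
```

```text
clock: 14.78
position: [422.0, 219.9, 56.3]
ee_rot: [1.0, -0.013, 0.001, -0.002]
contact_force: [-5.8, 9.4, 2.1]
gripper_width: 11.3
grasp_force: 59.1
[[124 126 122 121  78  44  98 113 121]
 [120 140 136 148 100  70 114 126 164]
 [121 141 139 150 102  76 116 145 237]
 [151 166 165 172 128 110 150 240 240]
 [251 251 251 250 188 107 236 251 242]
 [251 251 251 236 150  85 234 251 251]
 [251 251 251 236 144  84 235 251 251]
 [251 251 251 237 145  80 234 251 251]]
plate [185 172  23  13 128] [411.2515425  339.20946616  57.        ] ((411.28497314453125, 334.0569763183594), (32.8235969543457, 80.8288345336914), 3.6368086338043213)
```

The pointer and mark now share columns 203–204. The plate's blob edge has moved by at most one pixel; the looser threshold just merged the post into it. I'll hand in.

```bash
python3 -c "
from bench import *
print(job_done())"
```

```text
the job is handed in; nothing more can be done
None
```

I laid the spreader flat on the rest, roughly centred (3–4 mm or better by the camera), and let go. I then pulled the shutter handle until the pointer lined up with the red mark to within about 1 mm, and handed the job in at about 15 s with the gripper still holding it; the hand-in reported no verdict.

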